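Clamp a pipe in the end-dressing fixture

ROBOT

A 6-joint arm with a two-finger parallel gripper is mounted at the origin on a cart in front of the work surface, level with it; the furniture and walls round the work are solid. World frame = base frame: x ahead of the robot, y to its left, z up, the work surface at z = 0. Lengths are in m, angles in rad, forces in N, time in s.
With the tool pointing down it reaches from about 0.3 to 0.875 m from the base axis. Payload 6.4 kg.
Tool frame: the origin (TCP) lies at the centre of the arm's flange, where the gripper is bolted on; the fingertips stand 173 mm ahead of it and the grasp point (between the pads) lies 155 mm ahead of it (ctrl.pinch_z is the distance from the TCP to the grasp point, in m); z points along the fingers, y is the direction in which the jaws open and shut (so a half turn about z gives the same grasp; the last joint's range is limited). The gripper opens to 85 mm and grips with 20 to 120 N. Pads are 22 mm wide; open, the fingers measure 114 mm over their backs; the gripper's body (76 mm by 85 mm) begins 54 mm behind the grasp point. The pads swing forward as they close: fully open they stand 13 mm farther back than shut.
Start: joints at [0.92, 0.181, 1.607, -0, 1.354, -0.206], TCP at [0.247, 0.519, 0.405] pointing down, gripper open.
Joint ranges: [-2.99, 2.99], [-0.89, 2.07], [0.3, 2.58], [-1.14, 4.28], [0, 2.63], [-3.12, 3.12]. Speed limits (rad/s): [2.57, 2.57, 3.01, 3.14, 3.14, 3.14].

INTERFACE

Orientations are given as a unit quaternion [w, x, y, z].
In Python, from bench import ctrl gives the robot as it stands.
- The arm moves only by the tool drive_tool, never from a script. Its argument "commands" is a list that holds one entry, the list of rows, each a list of 7 numbers: the shift along the tool's x, y, z in units of 50 mm (1.0 is 50 mm), then the turn, a rotation vector about the tool's x, y, z in units of 8 degrees (1.0 is 8 degrees), then the closure in counts, from 0 (fully open) to 255 (shut). A call has 1 to 10 rows; each row shifts and turns the commanded pose from where the row before left it, along the tool's axes as they then stand; what a row does not reach is not made up. A row lasts 1/10 s, in which the tool goes at most 50 mm and 8.59 degrees, less where a joint would pass 70% of its speed; a pose out of reach is approached as far as the arm can. A call is refused whole if a number of a shift passes 1 or a number of a turn 1, either way. A call with a gripper value outside its range is refused whole. The fingers move at their own pace and stop on an object; the grip force is fixed at half the most. Time passes only in rows, so rows that do not move let the fingers close. It gives the time, the measured TCP pose, the force and the opening at its end, in the units of the state.
- ctrl.get_obs(): the state, without advancing time (a new reading comes with each control period).
- ctrl.camera(name): name is "scene" or "side" or "wrist"; returns a dict with "pixels" (400x640x3 uint8, red, green, blue), "depth" (400x640 float32, m along the optical axis (not along the pixel's ray), 0 where there is no reading), "intrinsics" (3x3 intrinsics, pixels), "R" (3x3) and "t" (3): a world point X has camera coordinates R X + t; the wrist camera has in their place "tool_from_camera" (4x4, takes a point from camera to tool coordinates, whose origin is the TCP and whose axes are the flange's). Camera axes: x right, y down, z forward; pixel columns grow to the right and rows downward; lengths in m; the calibration is good to about 2 mm. A picture is of the moment at which its call begins: read the wrist's pose just before it.
- ctrl.hand_in(): hands the job in, once; it reports no verdict.
The state is a dict: "time_s": time; "q": joint angles; "dq": joint speeds; "joint_efforts": joint torques, N m; "eef_pos": TCP position; "eef_rot": TCP orientation; "wrist_force": force on the tool from outside, world axes, zero at the start; "torque": the same for the moment, N m; "opening": opening from 0.0 (shut) to 1.0 (fully open).
Only numpy, scipy, OpenCV 4.12 (cv2) and the standard library are available. Lean on these libraries where they do the work, as an engineer would, in place of code of your own. Each camera call takes 0.05 s, during which the arm holds its last target. There are 200 camera calls.

TASK

Get the red pipe ready for filing its end square: lay it in both V-blocks of the clamping fixture and slide it along until its end is right up against the end stop. Then press the clamp's orange handle all the way over and down until it locks and the pad holds the pipe. Do not knock over the mug or the spray can.

Things in the scene. Friction and masses are not known exactly. Their poses are not given: they have to be found in the camera images.
- fixture: Clamping fixture, fixed on the bench: grey base plate 264 x 84 x 10 mm (local x -70 to +194 mm) with, in line along x, two steel V-blocks, an end stop and a toggle clamp. Origin on the bench under the centre of the pipe when home; x runs along the Vs toward stop and clamp (away from the robot), y = 0 is the middle plane, z up.
- seat (a point): Where the pipe's centre is when home: in the Vs, end against the stop; fixture local (0, 0, 48 mm). The two V-blocks (90 degree V, each 26 mm long, 64 mm wide, tops 46 mm above the bench) have their centres at local x -52 and +52 mm; the gap between them is 78 mm long. The space above and beside is free while the clamp is open. Axes as the fixture's.
- stop_face (a point): Centre of the end stop's face toward the pipe, fixture local (80, 0, 48 mm): a dark upright plate 50 mm wide, 63 mm high. Behind it stands the clamp's base, arm pivot at local (122, 0, 86 mm); the mechanism swings in the plane y = 0. Open, its arm stands upright there, all of it farther out than local x 80 mm.
- pipe_center (a point): Centre of the loose pipe: red primed steel pipe with bright ends, outside diameter 34 mm, length 160 mm, about 0.4 kg, lying on the bench at the start (centre 17 mm above it). Its x axis runs along the pipe; both ends are alike. Pressed down into the Vs it binds; unloaded it slides along them easily.
- clamp_handle (a joint): Angle of the clamp's handle relative to the clamp's arm (rad): 0 with the clamp fully open, grows as the handle is pressed over, 3.25 at dead centre (pad lowest), 3.32 at its end stop just past centre, where it is locked. It starts between 0 and 0.25 and stays where it is left (friction, about 3 N at the grip; closing on the pipe under 15 N).
- clamp_grip (a point): Point on the axis of the orange handle grip (20 mm thick round bar, from 48 mm before this point to 28 mm beyond it), 100 mm from the handle's pivot; x points to the free end. Open, the handle stands up; push it from the pipe's side, above the arm (which reaches 165 mm up), over and down. Fixture local x, z in mm: 147,184; 177,190; 204,181; 218,158 at joint 0, 0.8, 1.6, 2.4; 222,101 when locked, level.
- clamp_pad: Spindle with black rubber tip (17 mm diameter) on the end of the clamp's arm; locked, it presses on the top of the pipe at local x +52 mm with about 12 N (the tip gives a few millimetres on a spring). Origin in the head of the arm, 27 mm above the tip's face.
- mug: Grey stoneware mug of coffee, 85 mm across, 88 mm high, standing loose on the bench right of the work. Origin at the middle of its underside, z up.
- spray_can: Green and white spray can with red cap, 65 mm diameter, 196 mm high, standing loose on the bench left of the work. Origin at the middle of its underside, z up.
Things that resemble listed ones, but are neither listed nor needed, are in the scene too. What is meant by the part that bears pipe_center is not white or yellow, and is the larger of those in its own colour.

How it is judged:
On the way:
1. the pipe lies in both V-blocks with its end against the stop while the clamp is still open (handle joint below 2) (x of pipe_center in the frame of fixture between -0.004 and 0.004 m and y of pipe_center in the frame of fixture between -0.004 and 0.004 m and z of pipe_center in the frame of fixture between 0.044 and 0.052 m and angle between the x axis of pipe_center and the x axis of fixture, either way round below 0.05 rad and value of joint clamp_handle below 2 rad), for 0.2 s.
At the end, for the whole second after the job is handed in: The pipe lies home in both V-blocks: centre within 4 mm of home along, across and in height (so its end is within 4 mm of the stop), axis within 0.05 rad of the Vs. The handle is past dead centre (joint above 3.25) and the pad presses on the pipe with more than 6 N (x of pipe_center in the frame of fixture between -0.004 and 0.004 m and y of pipe_center in the frame of fixture between -0.004 and 0.004 m and z of pipe_center in the frame of fixture between 0.044 and 0.052 m and angle between the x axis of pipe_center and the x axis of fixture, either way round below 0.05 rad and value of joint clamp_handle above 3.25 rad and contact force between clamp_pad and anything else above 6 N); the robot touches nothing.
It fails at once if the mug is knocked over (angle between mug's own z axis and vertical above 0.5 rad).
It fails at once if the spray can is knocked over (angle between spray_can's own z axis and vertical above 0.5 rad).
It also fails if it takes over 61 s, if anything falls off the work surface, if the arm or the gripper's body presses on something with over 40 N, if the wrist force passes 120 N, or if a joint passes its speed limit or range.

## Working session

There is one attempt and no reset: what is moved stays moved. The work goes in short steps, Python scripts to look and compute and a tool call to move; the robot and the scene stay as the last step left them, time stands still between calls to the robot, and variables do not carry over. Pictures are saved under pics/ and viewed, about 8 in all and at most 12, crops included, and the job is handed in when it is done.

Besides the shell and the picture viewer there is one more tool, called after "Call:" by a JSON object that holds its "op" and its "data". drive_tool: Moves the arm, as the interface text tells. Its arguments: {"type":"object","properties":{"commands":{"type":"array","items":{"type":"array","items":{"type":"array","items":{"type":"number"}}}}},"required":["commands"]}

```bash
mkdir -p pics; ls; python3 - <<'E'
from bench import ctrl
import cv2, numpy as np, pickle
o=ctrl.get_obs(); print(o)
d={}
for n in ("scene","side"):
    c=ctrl.camera(n); d[n]=c
    cv2.imwrite(f"pics/{n}0.png",c["pixels"][...,::-1]); print(n,c["intrinsics"],c["R"],c["t"],(c["depth"]>0).mean())
pickle.dump(d,open("v0.pkl","wb"))
E
```

```text
pics
{'time_s': 0.0, 'q': array([ 9.19685177e-01,  1.81572717e-01,  1.60801144e+00,  3.02068630e-06,
        1.35383083e+00, -2.06272963e-01]), 'dq': array([-1.42610525e-03, -6.30759861e-04, -9.30282905e-05, -1.80090682e-03,
        1.39759225e-03,  8.06705406e-05]), 'joint_efforts': array([-1.19263546e-03, -4.44884598e+01, -3.51331758e+01, -5.45230687e-04,
        9.41390317e-03,  3.48353922e-06]), 'eef_pos': array([0.24723984, 0.51884662, 0.40376442]), 'eef_rot': array([-3.80096265e-04,  2.20589996e-01,  9.75366200e-01, -8.28102145e-04]), 'wrist_force': array([ 0.5080422 ,  0.34287183, -0.12922808]), 'torque': array([0.01634728, 0.01804688, 0.04187003]), 'opening': 0.9991898263924675}
scene [[418.22438715   0.         328.05856696]
 [  0.         418.22438715 194.4473099 ]
 [  0.           0.           1.        ]] [[-0.87837162 -0.47738369 -0.02383509]
 [-0.25187148  0.5046648  -0.82575674]
 [ 0.40623154 -0.71931791 -0.56352257]] [0.44489118 0.21618724 1.4737471 ] 0.94916796875
side [[407.77439089   0.         321.53308219]
 [  0.         407.77439089 205.96844491]
 [  0.           0.           1.        ]] [[-0.99240737 -0.12198678  0.01571132]
 [-0.09449571  0.67444688 -0.7322513 ]
 [ 0.07872853 -0.72817624 -0.68085328]] [0.51227297 0.12945501 1.33213815] 0.9265859375
```

View pics/scene0.png

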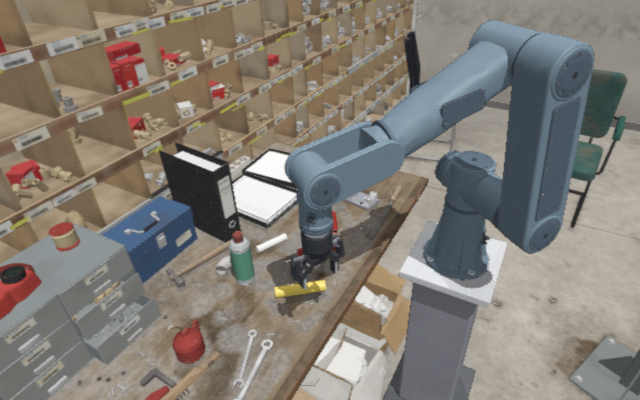

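View pics/side0.png

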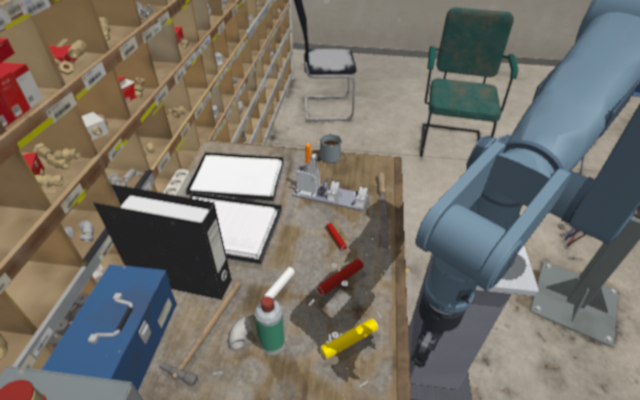

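The side view shows the large red pipe at about (340,275), the small decoy at (337,236), the fixture from (295,190) to (368,207) with its orange handle at (308,155), the mug at (330,148) and the can at (268,325). The arm blocks the fixture in the scene view.

```bash
cat > h.py <<'E'
import numpy as np, cv2, pickle
def cloud(c):
    K=c["intrinsics"];d=c["depth"];v,u=np.indices(d.shape)
    P=np.stack([(u-K[0,2])/K[0,0]*d,(v-K[1,2])/K[1,1]*d,d],-1)
    return (P-c["t"])@c["R"]
E
python3 - <<'E'
from h import *
c=pickle.load(open("v0.pkl","rb"))["side"];X=cloud(c)
hsv=cv2.cvtColor(c["pixels"],cv2.COLOR_RGB2HSV)
red=(((hsv[...,0]<8)|(hsv[...,0]>172))&(hsv[...,1]>150)&(hsv[...,2]>50)).astype(np.uint8)
red[:200]=0; red[:,:260]=0;red[:,420:]=0
n,l,s,ce=cv2.connectedComponentsWithStats(red)
for i in range(1,n):
    if s[i,4]>40:
        P=X[l==i];P=P[c["depth"][l==i]>0]
        q=P[:,:2];m=q.mean(0);w,V=np.linalg.eigh(np.cov(q.T));a=V[:,1];t=(q-m)@a;b=(q-m)@V[:,0]
        print("red",ce[i],s[i,4],m,a,np.percentile(t,[1,99]),np.percentile(b,[1,99]),np.percentile(P[:,2],[1,50,99]))
org=((hsv[...,0]>=8)&(hsv[...,0]<18)&(hsv[...,1]>180)&(hsv[...,2]>170)).astype(np.uint8);org[:,:280]=0;org[:,340:]=0;org[:130]=0;org[200:]=0
P=X[org>0];print("org",len(P),np.median(P,0),P.min(0),P.max(0))
m=np.zeros_like(red);m[130:215,285:375]=1
np.set_printoptions(precision=3,suppress=True)
sub=X[140:212,290:375];z=sub[...,2]
for lo,hi in((.006,.014),(.04,.05),(.055,.07)):
    k=(z>lo)&(z<hi)&(c["depth"][140:212,290:375]>0);P=sub[k];print(lo,len(P),P.min(0),P.max(0),cv2.minAreaRect((P[:,:2]*1000).astype(np.float32)))
cv2.imwrite("pics/crop.png",cv2.resize(c["pixels"][120:220,280:380,::-1],(600,600),interpolation=cv2.INTER_CUBIC))
for (u,v,n) in((330,148,"mug"),(268,335,"can"),(268,302,"cap")): print(n,X[v,u])
E
```

```text
red [335.64171123 235.56149733] 187 [0.46589649 0.0397595 ] [-0.54138651  0.84077384] [-0.05642727  0.05168363] [-0.00794301  0.01209989] [0.00255997 0.02451844 0.02953821]
red [340.44990177 275.97642436] 509 [0.43486413 0.20613361] [0.68232746 0.73104668] [-0.07910228  0.07276589] [-0.01580345  0.01052804] [0.00379832 0.03308122 0.03954931]
org 50 [ 0.58763402 -0.18155991  0.18457897] [ 0.58155946 -0.18891062  0.14824503] [ 0.59445581 -0.17410045  0.21626873]
0.006 727 [ 0.344 -0.458  0.006] [ 0.704 -0.075  0.014] ((509.13885498046875, -284.3209228515625), (340.3425598144531, 390.9774169921875), 8.085780143737793)
0.04 201 [ 0.378 -0.41   0.04 ] [ 0.629 -0.12   0.05 ] ((480.01507568359375, -266.302490234375), (261.8782043457031, 249.55064392089844), 76.38813781738281)
0.055 248 [ 0.393 -0.452  0.055] [ 0.628 -0.15   0.07 ] ((552.7921752929688, -278.40167236328125), (217.35061645507812, 310.03131103515625), 22.304306030273438)
mug [ 0.53  -0.373  0.075]
can [0.591 0.458 0.1  ]
cap [0.589 0.432 0.2  ]
```

View pics/crop.png

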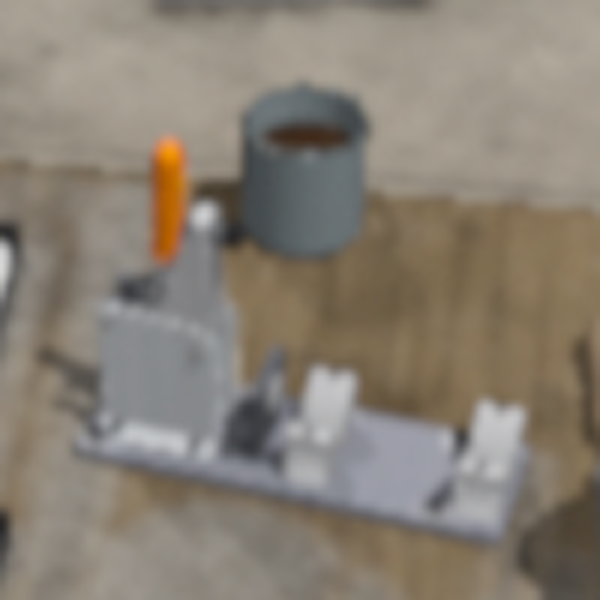

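```bash
cat >> h.py <<'E'
from scipy.spatial.transform import Rotation as R
np.set_printoptions(precision=3,suppress=True)
def pose():
    from bench import ctrl
    o=ctrl.get_obs();w,x,y,z=o["eef_rot"];return np.array(o["eef_pos"]),R.from_quat([x,y,z,w]),o
def down(yaw): # tool z down, tool y axis at world angle yaw (deg)
    a=np.radians(yaw);y=np.array([np.cos(a),np.sin(a),0]);z=np.array([0,0,-1.])
    return R.from_matrix(np.stack([np.cross(y,z),y,z],1))
def plan(p,Rt,n,start=None):
    p0,R0=(start or pose()[:2]); rv=(Rt*R0.inv()).as_rotvec()
    for i in range(n):
        Ri=R.from_rotvec(rv*i/n)*R0
        s=Ri.inv().apply((np.array(p)-p0)/n)/.05; r=Ri.inv().apply(rv/n)/np.radians(8)
        print(",".join(f"{x:.2f}" for x in [*s,*r]),end="\n")
    return np.array(p),Rt
E
python3 - <<'E'
from h import *
from bench import ctrl
p,r,o=pose();c=ctrl.camera("wrist");print(c["tool_from_camera"],c["intrinsics"])
plan([.40,.17,.40],down(137),10)
E
```

```text
[[ 0.    -0.96  -0.281  0.072]
 [ 1.     0.001 -0.002 -0.002]
 [ 0.002 -0.281  0.96   0.031]
 [ 0.     0.     0.     1.   ]] [[314.014   0.    318.864]
 [  0.    314.014 198.399]
 [  0.      0.      1.   ]]
-0.58,-0.50,0.01,-0.00,-0.00,-0.91
-0.51,-0.57,0.01,-0.00,-0.00,-0.91
-0.43,-0.63,0.01,-0.00,-0.00,-0.91
-0.35,-0.68,0.01,-0.00,-0.00,-0.91
-0.26,-0.72,0.01,-0.00,-0.00,-0.91
-0.17,-0.74,0.01,-0.00,-0.00,-0.91
-0.07,-0.76,0.01,-0.00,-0.00,-0.91
0.02,-0.76,0.01,-0.00,-0.00,-0.91
0.12,-0.75,0.01,-0.00,-0.00,-0.91
0.21,-0.73,0.01,-0.00,-0.00,-0.91
```

Call:
{"op": "drive_tool", "data": {"commands": [[[-0.58,-0.5,0,0,0,-0.91,0],[-0.51,-0.57,0,0,0,-0.91,0],[-0.43,-0.63,0,0,0,-0.91,0],[-0.35,-0.68,0,0,0,-0.91,0],[-0.26,-0.72,0,0,0,-0.91,0],[-0.17,-0.74,0,0,0,-0.91,0],[-0.07,-0.76,0,0,0,-0.91,0],[0.02,-0.76,0,0,0,-0.91,0],[0.12,-0.75,0,0,0,-0.91,0],[0.21,-0.73,0,0,0,-0.91,0]]]}}

```text
time_s: 1.15
eef_pos: [0.4007, 0.1684, 0.4047]
eef_rot: [0.0, -0.404, 0.915, -0.0]
wrist_force: [-0.5, 0.0, 0.4]
opening: 1.001
```

```bash
cat >> h.py <<'E'
def wcloud():
    from bench import ctrl
    p,r,o=pose();c=ctrl.camera("wrist");T=c["tool_from_camera"];K=c["intrinsics"];d=c["depth"];v,u=np.indices(d.shape)
    P=np.stack([(u-K[0,2])/K[0,0]*d,(v-K[1,2])/K[1,1]*d,d],-1)@T[:3,:3].T+T[:3,3]
    return c,P@r.as_matrix().T+p,p,r
def ray(c,p,r,u,v,z): # wrist pixel -> point on plane z
    K=c["intrinsics"];T=c["tool_from_camera"];d=r.apply(T[:3,:3]@[(u-K[0,2])/K[0,0],(v-K[1,2])/K[1,1],1]);o=r.apply(T[:3,3])+p
    return o+d*(z-o[2])/d[2]
def redmask(c):
    h=cv2.cvtColor(c["pixels"],cv2.COLOR_RGB2HSV);return (((h[...,0]<8)|(h[...,0]>172))&(h[...,1]>140)&(h[...,2]>40)).astype(np.uint8)
E
python3 - <<'E'
from h import *
c,X,p,r=wcloud();print(p,r.as_matrix()[:,1])
pickle.dump((c,X,p,r),open("w1.pkl","wb"))
cv2.imwrite("pics/w1.png",c["pixels"][...,::-1])
m=redmask(c);n,l,s,ce=cv2.connectedComponentsWithStats(m)
for i in range(1,n):
    if s[i,4]>300:
        P=X[(l==i)&(c["depth"]>0)];print(ce[i],s[i,4],(c["depth"][l==i]>0).mean(),np.percentile(P[:,2],[1,50,99]))
        T=P[P[:,2]>np.percentile(P[:,2],97)-.003]; q=P[:,:2]
        w,V=np.linalg.eigh(np.cov(T[:,:2].T));a=V[:,1];b=V[:,0];m0=T[:,:2].mean(0)
        t=(q-m0)@a;print("axis deg",np.degrees(np.arctan2(a[1],a[0])),"ctr",m0+a*np.mean(np.percentile(t,[.5,99.5])),"len",np.ptp(np.percentile(t,[.5,99.5])),"acr",np.percentile((q-m0)@b,[1,99]))
E
```

```text
[0.401 0.168 0.405] [-0.739  0.674 -0.   ]
[193.058 121.185] 2290 0.9965065502183406 [0.004 0.023 0.026]
axis deg 122.45685258356684 ctr [0.463 0.034] len 0.11172325779127665 acr [-0.011  0.012]
[314.054 208.942] 3688 0.9948481561822126 [0.004 0.032 0.035]
axis deg 47.15292851748549 ctr [0.436 0.198] len 0.15862239744434395 acr [-0.016  0.017]
```

View pics/w1.png

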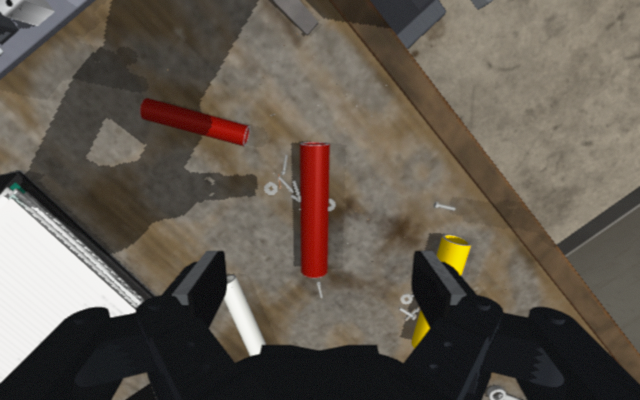

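The wrist view shows the large red pipe upright at (314,209), roughly under the grasp point, with the small decoy at (195,121). Next I look at the fixture from above.

```bash
python3 - <<'E'
from h import *
plan([.46,-.15,.48],down(92),10)
E
```

```text
0.39,-0.51,-0.15,-0.00,0.00,0.58
0.35,-0.54,-0.15,-0.00,0.00,0.58
0.31,-0.56,-0.15,-0.00,0.00,0.58
0.26,-0.59,-0.15,-0.00,0.00,0.58
0.21,-0.60,-0.15,-0.00,0.00,0.58
0.16,-0.62,-0.15,-0.00,0.00,0.58
0.11,-0.63,-0.15,-0.00,0.00,0.58
0.06,-0.64,-0.15,-0.00,0.00,0.58
0.01,-0.64,-0.15,-0.00,0.00,0.58
-0.04,-0.64,-0.15,-0.00,0.00,0.58
```

Call:
{"op": "drive_tool", "data": {"commands": [[[0.39,-0.51,-0.15,0,0,0.58,0],[0.35,-0.54,-0.15,0,0,0.58,0],[0.31,-0.56,-0.15,0,0,0.58,0],[0.26,-0.59,-0.15,0,0,0.58,0],[0.21,-0.6,-0.15,0,0,0.58,0],[0.16,-0.62,-0.15,0,0,0.58,0],[0.11,-0.63,-0.15,0,0,0.58,0],[0.06,-0.64,-0.15,0,0,0.58,0],[0.01,-0.64,-0.15,0,0,0.58,0],[-0.04,-0.64,-0.15,0,0,0.58,0]]]}}

```text
time_s: 2.2
eef_pos: [0.4533, -0.1474, 0.4798]
eef_rot: [-0.0, -0.006, 1.0, 0.0]
wrist_force: [0.7, -0.2, 0.3]
opening: 0.999
```

```bash
python3 - <<'E'
from h import *
c,X,p,r=wcloud();print(p)
pickle.dump((c,X,p,r),open("w2.pkl","wb"))
cv2.imwrite("pics/w2.png",c["pixels"][...,::-1])
z=X[...,2];ok=(c["depth"]>0)
for nm,lo,hi in(("base",.007,.0125),("vtop",.0435,.0485),("stop",.0605,.0655)):
    m=(ok&(z>lo)&(z<hi)).astype(np.uint8);n,l,s,ce=cv2.connectedComponentsWithStats(m)
    for i in range(1,n):
        if s[i,4]>60: P=X[l==i];print(nm,ce[i],s[i,4],cv2.minAreaRect((P[:,:2]*1000).astype(np.float32)),P[:,2].mean())
E
```

```text
[ 0.453 -0.147  0.48 ]
base [352.557  51.655] 2397 ((311.4089660644531, -104.2955551147461), (24.693614959716797, 195.8983917236328), 3.811507225036621) 0.009630558253119067
base [303.15 181.38] 6041 ((504.87255859375, -174.86802673339844), (84.0539779663086, 263.53680419921875), 80.21347045898438) 0.010194303551977675
base [159.23  199.805] 87 ((516.4931640625, -382.8353271484375), (65.41004943847656, 18.02781105041504), 26.234163284301758) 0.009665129055344423
base [368.245 318.622] 98 ((721.7923583984375, -67.38038635253906), (12.810288429260254, 82.4408187866211), 83.28841400146484) 0.008993494817455667
base [402.126 305.263] 95 ((685.5216064453125, -13.263675689697266), (60.46706008911133, 9.282872200012207), 80.1281967163086) 0.011218149991502502
base [309.015 314.292] 65 ((707.0691528320312, -162.1627197265625), (3.3578226566314697, 65.59504699707031), 2.7688727378845215) 0.008407802638893826
base [243.045 315.58 ] 88 ((710.6903076171875, -273.7813415527344), (3.586644172668457, 88.8126220703125), 2.449030637741089) 0.008674344906147631
base [309.161 319.613] 62 ((715.00329589
[... 1044 characters left out ...]
75, -380.5290832519531), (63.703304290771484, 15.89581298828125), 24.27785873413086) 0.04594423271336786
vtop [319.233 199.041] 172 ((499.1967468261719, -148.3571014404297), (13.052650451660156, 25.657329559326172), 79.09149932861328) 0.04571046169381629
stop [138.496 210.986] 141 ((516.7100830078125, -386.4552917480469), (77.54469299316406, 26.524017333984375), 29.281091690063477) 0.06312609959506589
stop [111.584 226.564] 1480 ((535.4148559570312, -419.77130126953125), (64.84537506103516, 67.85267639160156), 81.3778305053711) 0.06153755245634299
stop [295.556 223.791] 234 ((527.5460205078125, -178.63003540039062), (49.84298324584961, 10.301287651062012), 79.78256225585938) 0.06285160199993
```

View pics/w2.png

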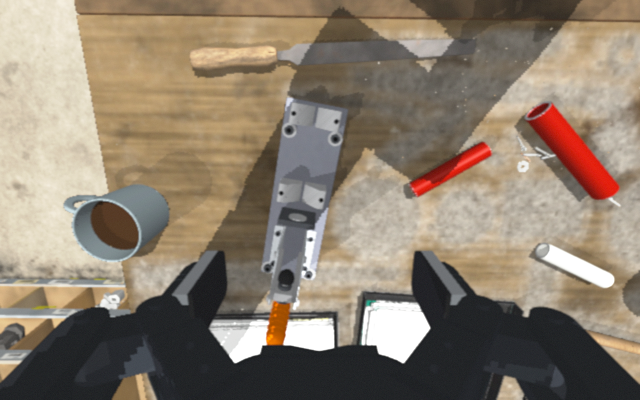

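The fixture is clear: V-blocks at about (314,117) and (300,196), stop at (296,224), handle at (277,322), mug at (130,222). The V-top centres give origin (0.4438, -0.1644) and yaw -9.9°. The V spacing comes out at 103.8 mm against a nominal 104, so that agrees.

```bash
cat >> h.py <<'E'
FO=np.array([.44384,-.16438,0]);FA=np.radians(-9.88)
def fix(x,y,z): return FO+R.from_euler('z',FA).apply([x,y,z])
def tofix(P): return R.from_euler('z',-FA).apply(np.asarray(P)-FO)
FD=down(80.1)
E
python3 - <<'E'
from h import *
plan([.436,.198,.30],down(137.15),10)
E
```

```text
0.03,0.70,0.36,-0.00,-0.00,-0.59
-0.02,0.70,0.36,-0.00,-0.00,-0.59
-0.08,0.70,0.36,-0.00,-0.00,-0.59
-0.14,0.69,0.36,-0.00,-0.00,-0.59
-0.19,0.67,0.36,-0.00,-0.00,-0.59
-0.25,0.65,0.36,-0.00,-0.00,-0.59
-0.30,0.63,0.36,-0.00,-0.00,-0.59
-0.35,0.61,0.36,-0.00,-0.00,-0.59
-0.40,0.57,0.36,-0.00,-0.00,-0.59
-0.44,0.54,0.36,-0.00,-0.00,-0.59
```

Call:
{"op": "drive_tool", "data": {"commands": [[[0.03,0.7,0.36,0,0,-0.59,0],[-0.02,0.7,0.36,0,0,-0.59,0],[-0.08,0.7,0.36,0,0,-0.59,0],[-0.14,0.69,0.36,0,0,-0.59,0],[-0.19,0.67,0.36,0,0,-0.59,0],[-0.25,0.65,0.36,0,0,-0.59,0],[-0.3,0.63,0.36,0,0,-0.59,0],[-0.35,0.61,0.36,0,0,-0.59,0],[-0.4,0.57,0.36,0,0,-0.59,0],[-0.44,0.54,0.36,0,0,-0.59,0]]]}}

```text
time_s: 3.25
eef_pos: [0.4296, 0.2046, 0.2989]
eef_rot: [0.0, -0.409, 0.912, -0.0]
wrist_force: [0.0, 0.4, -1.1]
opening: 0.998
```

```bash
python3 - <<'E'
from h import *
p,r,o=pose();print(p,o["dq"])
c,X,p,r=wcloud();print(p)
m=redmask(c);n,l,s,ce=cv2.connectedComponentsWithStats(m)
i=1+np.argmax(s[1:,4]);P=X[(l==i)&(c["depth"]>0)];T=P[P[:,2]>np.percentile(P[:,2],97)-.003];w,V=np.linalg.eigh(np.cov(T[:,:2].T));a=V[:,1];m0=T[:,:2].mean(0);t=(P[:,:2]-m0)@a
print(np.degrees(np.arctan2(a[1],a[0])),m0+a*np.mean(np.percentile(t,[.5,99.5])),np.ptp(np.percentile(t,[.5,99.5])))
plan([.436,.198,.178],down(137.15),6)
E
```

```text
[0.43  0.205 0.299] [ 0.76   0.539 -0.156 -0.001 -0.391 -0.06 ]
[0.43  0.205 0.299]
47.11223531564171 [0.436 0.199] 0.15790720602944283
0.01,-0.04,0.39,0.01,-0.00,0.03
0.01,-0.04,0.39,0.01,-0.00,0.03
0.00,-0.04,0.39,0.01,-0.00,0.03
0.00,-0.04,0.39,0.01,-0.00,0.03
0.00,-0.04,0.39,0.01,-0.00,0.03
0.00,-0.04,0.39,0.01,-0.00,0.03
```

Call:
{"op": "drive_tool", "data": {"commands": [[[0,0,0.4,0,0,0,0],[0,0,0.4,0,0,0,0],[0,0,0,0,0,0,0],[0,0,0,0,0,0,0]]]}}

```text
time_s: 3.7
eef_pos: [0.43, 0.2029, 0.2597]
eef_rot: [-0.001, -0.408, 0.913, 0.0]
wrist_force: [0.1, 0.6, -0.5]
opening: 0.996
```

```bash
python3 - <<'E'
from h import *
c,X,p,r=wcloud();print(p,pose()[2]["dq"])
m=redmask(c);n,l,s,ce=cv2.connectedComponentsWithStats(m)
i=1+np.argmax(s[1:,4]);P=X[(l==i)&(c["depth"]>0)];T=P[P[:,2]>np.percentile(P[:,2],97)-.003];w,V=np.linalg.eigh(np.cov(T[:,:2].T));a=V[:,1];m0=T[:,:2].mean(0);t=(P[:,:2]-m0)@a
print(np.degrees(np.arctan2(a[1],a[0])),m0+a*np.mean(np.percentile(t,[.5,99.5])),np.ptp(np.percentile(t,[.5,99.5])))
plan([.436,.1985,.178],down(137.1),4)
E
```

```text
[0.43  0.203 0.26 ] [-0.004 -0.015 -0.01  -0.    -0.004 -0.001]
47.137402332531856 [0.436 0.199] 0.1575795279253805
-0.00,-0.04,0.41,-0.00,0.00,0.03
-0.00,-0.04,0.41,-0.00,0.00,0.03
-0.00,-0.04,0.41,-0.00,0.00,0.03
-0.00,-0.04,0.41,-0.00,0.00,0.03
```

Call:
{"op": "drive_tool", "data": {"commands": [[[0,-0.08,0.4,0,0,0,0],[0,-0.08,0.4,0,0,0,0],[0,0,0.4,0,0,0,0],[0,0,0.4,0,0,0,0],[0,0,0.03,0,0,0,0],[0,0,0,0,0,0,255],[0,0,0,0,0,0,255],[0,0,0,0,0,0,255],[0,0,0,0,0,0,255],[0,0,0,0,0,0,255]]]}}

```text
time_s: 4.75
eef_pos: [0.4367, 0.1977, 0.1794]
eef_rot: [0.001, -0.408, 0.913, -0.0]
wrist_force: [-1.2, 0.1, 5.7]
opening: 0.382
```

```bash
python3 - <<'E'
from h import *
p,r,o=pose();print(p,r.as_matrix(),o["opening"]*85,o["wrist_force"],o["torque"])
plan([p[0],p[1],.33],r,4)
a=plan(fix(-.015,0,.33),FD,10,(np.array([p[0],p[1],.33]),r))
print(a[0])
E
```

```text
[0.437 0.198 0.179] [[-0.668 -0.744  0.002]
 [-0.744  0.668  0.001]
 [-0.002 -0.001 -1.   ]] 32.455998961444365 [-1.154  0.125  5.685] [-0.006  0.205 -0.118]
-0.00,-0.00,-0.75,0.00,0.00,0.00
-0.00,-0.00,-0.75,0.00,0.00,0.00
-0.00,-0.00,-0.75,0.00,0.00,0.00
-0.00,-0.00,-0.75,0.00,0.00,0.00
0.55,-0.47,-0.00,-0.00,0.00,0.73
0.50,-0.52,-0.00,-0.00,0.00,0.73
0.44,-0.57,-0.00,-0.00,0.00,0.73
0.38,-0.61,-0.00,-0.00,0.00,0.73
0.32,-0.65,-0.00,-0.00,0.00,0.73
0.25,-0.67,-0.00,-0.00,0.00,0.73
0.18,-0.70,0.00,-0.00,0.00,0.73
0.11,-0.71,0.00,-0.00,0.00,0.73
0.04,-0.72,0.00,-0.00,0.00,0.73
-0.04,-0.72,0.00,-0.00,0.00,0.73
[ 0.429 -0.162  0.33 ]
```

Call:
{"op": "drive_tool", "data": {"commands": [[[0,0,-0.4,0,0,0,255],[0,0,-0.7,0,0,0,255],[0,0,-0.75,0,0,0,255],[0,0,-0.75,0,0,0,255],[0,0,-0.4,0,0,0,255],[0,0,0,0,0,0,255],[0,0,0,0,0,0,255]]]}}

```text
time_s: 5.45
eef_pos: [0.4355, 0.1974, 0.3274]
eef_rot: [-0.0, -0.408, 0.913, 0.0]
wrist_force: [-0.8, -0.4, -5.8]
opening: 0.382
```

Call:
{"op": "drive_tool", "data": {"commands": [[[0.57,-0.46,0,0,0,0.73,255],[0.52,-0.52,0,0,0,0.73,255],[0.46,-0.57,0,0,0,0.73,255],[0.4,-0.61,0,0,0,0.73,255],[0.34,-0.65,0,0,0,0.73,255],[0.27,-0.67,0,0,0,0.73,255],[0.2,-0.7,0,0,0,0.73,255],[0.13,-0.71,0,0,0,0.73,255],[0.06,-0.72,0,0,0,0.73,255],[-0.02,-0.72,0,0,0,0.73,255]]]}}

```text
time_s: 6.45
eef_pos: [0.4166, -0.1669, 0.3257]
eef_rot: [-0.002, 0.092, 0.996, 0.001]
wrist_force: [1.3, -0.1, -5.3]
opening: 0.381
```

Call:
{"op": "drive_tool", "data": {"commands": [[[0,0,0,0,0,0,255],[0,0,0,0,0,0,255],[0,0,0,0,0,0,255]]]}}

```text
time_s: 6.75
eef_pos: [0.4172, -0.1649, 0.3265]
eef_rot: [-0.001, 0.089, 0.996, 0.001]
wrist_force: [-0.2, 1.3, -5.1]
opening: 0.38
```

```bash
python3 - <<'E'
from h import *
c,X,p,r=wcloud();o=pose()[2];print(p,tofix(p),o["opening"]*85,o["wrist_force"],o["torque"],o["dq"])
m=redmask(c);n,l,s,ce=cv2.connectedComponentsWithStats(m)
for i in range(1,n):
  if s[i,4]>1500:
    P=tofix(X[(l==i)&(c["depth"]>0)]);print(ce[i],s[i,4],P.min(0),P.max(0))
    zt=[]
    w=cv2.fitLine(P[np.abs(P[:,1]-np.median(P[:,1]))<.006].astype(np.float32),cv2.DIST_HUBER,0,.001,.001).ravel();print("line",w)
cv2.imwrite("pics/w3.png",c["pixels"][...,::-1])
plan(fix(-.02,0,.33),FD,3)
E
```

```text
[ 0.417 -0.165  0.327] [-0.026 -0.005  0.327] 32.07622800054335 [-0.151 -0.356 -4.805] [-0.038  0.058 -0.002] [ 0.009 -0.009 -0.007 -0.001 -0.001  0.001]
[319.159 212.079] 19703 [-0.106 -0.024 -0.   ] [0.011 0.034 0.228]
line [ 1.    -0.    -0.002 -0.058 -0.006  0.181]
[541.057 196.249] 3547 [-0.061  0.149 -0.002] [0.027 0.245 0.025]
line [ 0.921 -0.138  0.365 -0.02   0.197  0.02 ]
-0.04,0.03,-0.02,0.00,-0.01,-0.01
-0.04,0.03,-0.02,0.00,-0.01,-0.01
-0.04,0.03,-0.02,0.00,-0.01,-0.01
```

View pics/w3.png

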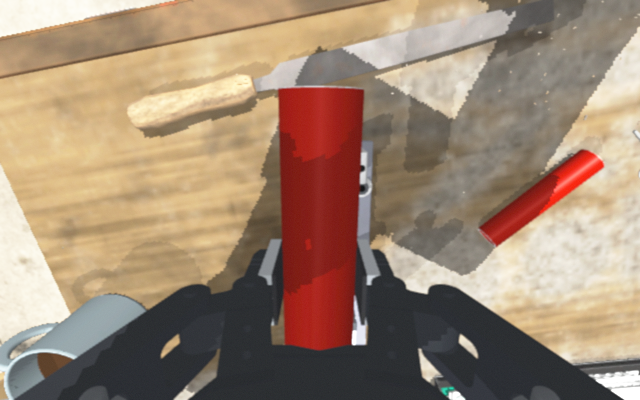

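Call:
{"op": "drive_tool", "data": {"commands": [[[-0.14,0.05,0,0,0,0,255],[-0.14,0.05,0.2,0,0,0,255],[0,0,0.5,0,0,0,255],[0,0,0.5,0,0,0,255],[0,0,0.5,0,0,0,255],[0,0,0.25,0,0,0,255],[0,0,0.05,0,0,0,255],[0,0,0,0,0,0,255],[0,0,0,0,0,0,255],[0,0,0,0,0,0,255]]]}}

```text
time_s: 7.8
eef_pos: [0.433, -0.1639, 0.2294]
eef_rot: [0.001, 0.09, 0.996, -0.001]
wrist_force: [-0.2, 0.5, -4.7]
opening: 0.382
```

```bash
python3 - <<'E'
from h import *
p,r,o=pose();print(p,tofix(p),o["wrist_force"],o["torque"],o["dq"])
plan(fix(-.012,0,.2125),FD,3)
E
```

```text
[ 0.433 -0.164  0.229] [-0.011 -0.001  0.229] [-0.203  0.477 -4.67 ] [-0.009  0.016 -0.026] [-0.003  0.001  0.005 -0.    -0.001 -0.001]
0.01,0.01,0.11,-0.00,0.01,-0.02
0.01,0.01,0.11,-0.00,0.01,-0.02
0.01,0.01,0.11,-0.00,0.01,-0.02
```

Call:
{"op": "drive_tool", "data": {"commands": [[[0,0.01,0.1,0,0,0,255],[0,0.01,0.1,0,0,0,255],[0,0,0.08,0,0,0,255],[0,0,0.04,0,0,0,255],[0,0,0,0,0,0,255],[0,0,0,0,0,0,255]]]}}

```text
time_s: 8.4
eef_pos: [0.4328, -0.162, 0.2124]
eef_rot: [-0.0, 0.089, 0.996, 0.001]
wrist_force: [-1.5, 5.3, 2.8]
opening: 0.377
```

Call:
{"op": "drive_tool", "data": {"commands": [[[0,0,0.03,0,0,0,255],[0,0,0,0,0,0,255],[0,0,0,0,0,0,255]]]}}

```text
time_s: 8.7
eef_pos: [0.4331, -0.1617, 0.2119]
eef_rot: [0.0, 0.089, 0.996, 0.001]
wrist_force: [-3.6, 10.8, 15.2]
opening: 0.381
```

```bash
python3 - <<'E'
from h import *
p,r,o=pose();print(p,tofix(p),o["wrist_force"],o["torque"],o["dq"])
E
```

```text
[ 0.433 -0.162  0.212] [-0.011  0.001  0.212] [-3.644 10.803 15.156] [1.464 0.234 0.204] [ 0.001  0.    -0.    -0.001 -0.     0.002]
```

Call:
{"op": "drive_tool", "data": {"commands": [[[0,0.02,-0.04,0,0,0,255],[0,0,0,0,0,0,255],[0,0,0,0,0,0,255]]]}}

```text
time_s: 9.0
eef_pos: [0.433, -0.1615, 0.2126]
eef_rot: [0.0, 0.09, 0.996, 0.0]
wrist_force: [1.6, 3.3, -2.6]
opening: 0.377
```

Call:
{"op": "drive_tool", "data": {"commands": [[[-0.05,0,0,0,0,0,255],[-0.05,0,0,0,0,0,255],[-0.05,0,0,0,0,0,255],[0,0,0,0,0,0,255],[0,0,0,0,0,0,255]]]}}

```text
time_s: 9.5
eef_pos: [0.44, -0.1625, 0.2122]
eef_rot: [-0.001, 0.09, 0.996, 0.001]
wrist_force: [-0.9, 5.2, -1.2]
opening: 0.381
```

```bash
python3 - <<'E'
from h import *
p,r,o=pose();print(p,tofix(p),o["wrist_force"],o["torque"],o["dq"])
E
```

```text
[ 0.44  -0.162  0.212] [-0.004  0.001  0.212] [-0.942  5.163 -1.167] [ 0.859 -0.067  0.317] [-0.    -0.001  0.001  0.001 -0.    -0.   ]
```

Call:
{"op": "drive_tool", "data": {"commands": [[[-0.04,0,-0.01,0,0,0,255],[-0.02,0,0,0,0,0,255],[0,0,0,0,0,0,255],[0,0,0,0,0,0,255]]]}}

```text
time_s: 9.9
eef_pos: [0.443, -0.1632, 0.2129]
eef_rot: [-0.0, 0.09, 0.996, 0.0]
wrist_force: [-1.1, 4.7, -2.6]
opening: 0.382
```

Call:
{"op": "drive_tool", "data": {"commands": [[[-0.03,0,0,0,0,0,255],[0,0,0,0,0,0,255],[0,0,0,0,0,0,255]]]}}

```text
time_s: 10.2
eef_pos: [0.4437, -0.1634, 0.2127]
eef_rot: [-0.002, 0.089, 0.996, 0.0]
wrist_force: [-7.5, 4.3, -0.2]
opening: 0.386
```

```bash
python3 - <<'E'
from h import *
p,r,o=pose();print(p,tofix(p),o["wrist_force"],o["torque"],o["dq"])
E
```

```text
[ 0.444 -0.163  0.213] [-0.     0.001  0.213] [-7.513  4.282 -0.214] [0.639 0.721 0.239] [ 0.    -0.002  0.001  0.001 -0.002 -0.002]
```

Call:
{"op": "drive_tool", "data": {"commands": [[[-0.02,0,0.01,0,0,0,255],[0,0,0,0,0,0,255],[0,0,0,0,0,0,0],[0,0,0,0,0,0,0],[0,0,0,0,0,0,0],[0,0,0,0,0,0,0],[0,0,0,0,0,0,0]]]}}

```text
time_s: 10.9
eef_pos: [0.4458, -0.1642, 0.2129]
eef_rot: [0.0, 0.09, 0.996, -0.0]
wrist_force: [-0.0, -0.3, 0.2]
opening: 1.003
```

Call:
{"op": "drive_tool", "data": {"commands": [[[0,0,-0.3,0,0,0,0],[0,0,-0.7,0,0,0,0],[0,0,-0.8,0,0,0,0],[0,0,-0.8,0,0,0,0],[0,0,-0.8,0,0,0,0],[0.5,0,-0.8,0,0,0,0],[0.6,0,-0.3,0,0,0,0],[0,0,0,0,0,0,0],[0,0,0,0,0,0,0]]]}}

```text
time_s: 11.8
eef_pos: [0.3913, -0.154, 0.4382]
eef_rot: [0.001, 0.09, 0.996, -0.001]
wrist_force: [-0.3, 0.5, -0.3]
opening: 0.997
```

```bash
python3 - <<'E'
from h import *
c,X,p,r=wcloud();o=pose()[2];print(p,tofix(p),o["wrist_force"],o["dq"])
F=tofix(X.reshape(-1,3)).reshape(X.shape)
m=redmask(c);n,l,s,ce=cv2.connectedComponentsWithStats(m)
for i in range(1,n):
  if s[i,4]>1000:
    P=F[(l==i)&(c["depth"]>0)];print(ce[i],s[i,4],np.percentile(P,[.3,99.7],axis=0))
    if abs(np.median(P[:,1]))<.03:
      for a in np.arange(-.07,.08,.02):
        Q=P[abs(P[:,0]-a)<.008]; 
        if len(Q)>20:
          t=Q[:,2].max();A=np.c_[2*Q[:,1:],np.ones(len(Q))];x=np.linalg.lstsq(A,(Q[:,1:]**2).sum(1),rcond=None)[0];print(a,"top",np.percentile(Q[:,2],99),"circ",x[:2],np.sqrt(x[2]+x[0]**2+x[1]**2))
k=(F[...,2]>.060)&(F[...,2]<.066)&(abs(F[...,1])<.03)&(F[...,0]>.05)&(F[...,0]<.12)&(c["depth"]>0);print("stop",np.percentile(F[k],[2,98],axis=0))
cv2.imwrite("pics/w4.png",c["pixels"][...,::-1])
c=ctrl=None
from bench import ctrl
c=ctrl.camera("side");X=tofix(cloud(c).reshape(-1,3)).reshape(400,640,3);h=cv2.cvtColor(c["pixels"],cv2.COLOR_RGB2HSV)
k=(h[...,0]>=8)&(h[...,0]<18)&(h[...,1]>180)&(h[...,2]>150)&(abs(X[...,1])<.05)&(X[...,0]>.1)&(X[...,0]<.3)&(X[...,2]>.05);print("orange",k.sum(),X[k].min(0),X[k].max(0),np.median(X[k],0))
E
```

```text
[ 0.391 -0.154  0.438] [-0.054  0.001  0.438] [ 0.296 -0.165 -0.185] [ 0.003  0.03  -0.    -0.     0.002 -0.002]
[320.693 213.577] 3437 [[-0.079 -0.016  0.053]
 [ 0.079  0.017  0.067]]
-0.07 top 0.06693182541619057 circ [0.   0.05] 0.016133676486087063
-0.05 top 0.06661322104325126 circ [0.    0.049] 0.0163345386891511
-0.03 top 0.0667865847774206 circ [0.    0.049] 0.01633534061173447
-0.009999999999999995 top 0.06669029276127483 circ [0.    0.049] 0.016382979027161165
0.010000000000000009 top 0.06648984802215191 circ [0.   0.05] 0.016262159422297147
0.030000000000000013 top 0.06657373268579787 circ [0.   0.05] 0.016078144525271967
0.05000000000000002 top 0.06670896135837788 circ [0.001 0.05 ] 0.015924984285956224
0.07 top 0.06640584010682939 circ [0.    0.049] 0.016470218255908973
[474.659 192.092] 1753 [[-0.06   0.151 -0.   ]
 [ 0.025  0.243  0.026]]
stop [[ 0.051 -0.022  0.06 ]
 [ 0.112  0.023  0.066]]
orange 66 [0.139 0.    0.14 ] [0.153 0.014 0.215] [0.147 0.008 0.181]
```

View pics/w4.png

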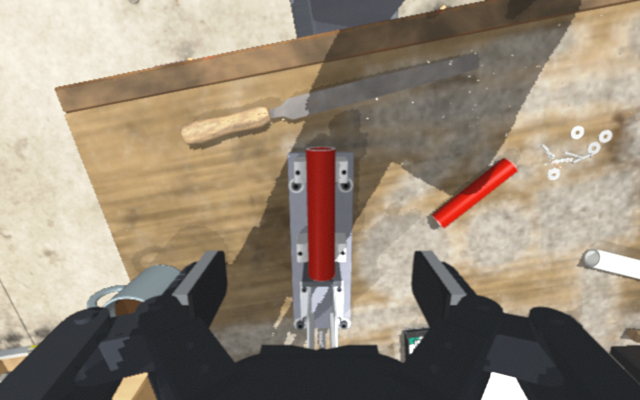

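The wrist view shows the pipe seated in both V-blocks at (320,214). It spans local x ±79 mm with y about 0 and axis height about 49 mm, and the orange handle is still open at local (147, 181) mm. Next I close the fingers and push the handle.

Call:
{"op": "drive_tool", "data": {"commands": [[[-0.4,0,0,0,0,0,255],[-0.6,0,0,0,0,0,255],[-0.7,0,0,0,0,0,255],[-0.7,0,0,0,0,0,255],[-0.5,0,0.2,0,0,0,255],[-0.28,0,0.5,0,0,0,255],[0,0,0.5,0,0,0,255],[0,0,0.5,0,0,0,255],[0,0,0,0,0,0,255],[0,0,0,0,0,0,255]]]}}

```text
time_s: 12.9
eef_pos: [0.5481, -0.1824, 0.3515]
eef_rot: [-0.001, 0.09, 0.996, 0.001]
wrist_force: [-0.1, 0.4, 0.7]
opening: 0.003
```

```bash
python3 - <<'E'
from h import *
p,r,o=pose();print(p,tofix(p),o["wrist_force"],o["opening"],o["dq"])
plan(fix(.106,0,.353),FD,1)
E
```

```text
[ 0.548 -0.182  0.351] [0.106 0.    0.351] [-0.052  0.406  0.71 ] 0.0026845442611641806 [-0.001 -0.039 -0.03   0.    -0.001  0.   ]
-0.00,-0.00,-0.03,0.01,-0.02,-0.05
```

Call:
{"op": "drive_tool", "data": {"commands": [[[-0.13,0,-0.02,0,0,0,255],[-0.13,0,-0.03,0,0,0,255],[-0.13,0,-0.03,0,0,0,255],[-0.13,0,-0.04,0,0,0,255],[-0.13,0,-0.05,0,0,0,255],[-0.13,0,-0.05,0,0,0,255],[-0.13,0,-0.04,0,0,0,255],[-0.13,0,-0.04,0,0,0,255],[0,0,0,0,0,0,255]]]}}

```text
time_s: 13.8
eef_pos: [0.5999, -0.192, 0.3679]
eef_rot: [0.001, 0.09, 0.996, -0.0]
wrist_force: [0.0, 1.3, 0.0]
opening: -0.001
```

```bash
cat > st.py <<'E'
from h import *
from bench import ctrl
p,r,o=pose();print(tofix(p),o["wrist_force"],o["torque"])
c=ctrl.camera("side");X=tofix(cloud(c).reshape(-1,3)).reshape(400,640,3);h=cv2.cvtColor(c["pixels"],cv2.COLOR_RGB2HSV)
k=(h[...,0]>=8)&(h[...,0]<18)&(h[...,1]>180)&(h[...,2]>130)&(abs(X[...,1])<.05)&(X[...,0]>.1)&(X[...,0]<.3)&(X[...,2]>.05);print("orange",k.sum())
if k.sum()>5: print(X[k].min(0),X[k].max(0),np.median(X[k],0))
import sys
if len(sys.argv)>1: cv2.imwrite(sys.argv[1],cv2.resize(c["pixels"][110:230,230:390,::-1],(800,600)))
E
python3 st.py
```

```text
[ 0.159 -0.     0.368] [0.02  1.254 0.03 ] [ 0.07   0.035 -0.026]
orange 62
[0.16  0.003 0.15 ] [0.184 0.014 0.219] [0.17  0.008 0.187]
```

Call:
{"op": "drive_tool", "data": {"commands": [[[-0.14,0,0.01,0,0,0,255],[-0.14,0,0.03,0,0,0,255],[-0.14,0,0.05,0,0,0,255],[-0.14,0,0.07,0,0,0,255],[-0.11,0,0.12,0,0,0,255],[-0.11,0,0.14,0,0,0,255],[-0.11,0,0.16,0,0,0,255],[0,0,0,0,0,0,255]]]}}

```text
time_s: 14.65
eef_pos: [0.6428, -0.1995, 0.3359]
eef_rot: [-0.002, 0.09, 0.996, 0.001]
wrist_force: [0.2, -0.7, -0.7]
opening: 0.0
```

```bash
python3 st.py
```

```text
[ 0.202 -0.001  0.336] [ 0.205 -0.721 -0.721] [-0.004  0.016 -0.009]
orange 68
[0.178 0.002 0.134] [0.238 0.014 0.179] [0.208 0.008 0.159]
```

Call:
{"op": "drive_tool", "data": {"commands": [[[-0.08,0,0.13,0,0,0,255],[-0.08,0,0.13,0,0,0,255],[-0.06,0,0.13,0,0,0,255],[-0.06,0,0.13,0,0,0,255],[-0.04,0,0.13,0,0,0,255],[-0.03,0,0.13,0,0,0,255],[-0.02,0,0.13,0,0,0,255],[0,0,0,0,0,0,255]]]}}

```text
time_s: 15.5
eef_pos: [0.6609, -0.2028, 0.2915]
eef_rot: [-0.001, 0.09, 0.996, 0.0]
wrist_force: [-1.3, -1.1, -0.1]
opening: -0.0
```

```bash
python3 st.py
```

```text
[ 0.22  -0.001  0.291] [-1.26  -1.078 -0.065] [-0.076 -0.016 -0.   ]
orange 59
[0.177 0.002 0.091] [0.244 0.014 0.116] [0.213 0.008 0.104]
```

Call:
{"op": "drive_tool", "data": {"commands": [[[0,0,0.06,0,0,0,255],[0,0,0.06,0,0,0,255],[0,0,0,0,0,0,255]]]}}

```text
time_s: 15.85
eef_pos: [0.6609, -0.2029, 0.2867]
eef_rot: [-0.0, 0.09, 0.996, 0.0]
wrist_force: [-0.0, 0.3, -0.5]
opening: -0.005
```

Call:
{"op": "drive_tool", "data": {"commands": [[[0,0,0.04,0,0,0,255],[0,0,0.02,0,0,0,255],[0,0,0,0,0,0,255]]]}}

```text
time_s: 16.15
eef_pos: [0.661, -0.203, 0.284]
eef_rot: [-0.0, 0.09, 0.996, 0.0]
wrist_force: [0.3, -1.3, 0.5]
opening: 0.0
```

```bash
python3 st.py
```

```text
[ 0.221 -0.001  0.284] [ 0.339 -1.284  0.469] [ 0.058  0.053 -0.015]
orange 63
[0.178 0.    0.093] [0.243 0.014 0.114] [0.213 0.009 0.106]
```

Call:
{"op": "drive_tool", "data": {"commands": [[[0,0,0.03,0,0,0,255],[0,0,0,0,0,0,255]]]}}

```text
time_s: 16.4
eef_pos: [0.661, -0.203, 0.2826]
eef_rot: [-0.0, 0.09, 0.996, 0.0]
wrist_force: [-0.3, -0.0, -0.6]
opening: -0.001
```

Call:
{"op": "drive_tool", "data": {"commands": [[[0,0,0.03,0,0,0,255],[0,0,0,0,0,0,255]]]}}

```text
time_s: 16.6
eef_pos: [0.661, -0.203, 0.281]
eef_rot: [-0.0, 0.09, 0.996, 0.0]
wrist_force: [0.7, 0.2, -0.3]
opening: -0.005
```

```bash
python3 st.py pics/s5.png
```

```text
[ 0.221 -0.001  0.281] [ 0.674  0.156 -0.262] [-0.027  0.019  0.005]
orange 61
[0.177 0.002 0.092] [0.245 0.015 0.114] [0.212 0.008 0.105]
```

View pics/s5.png

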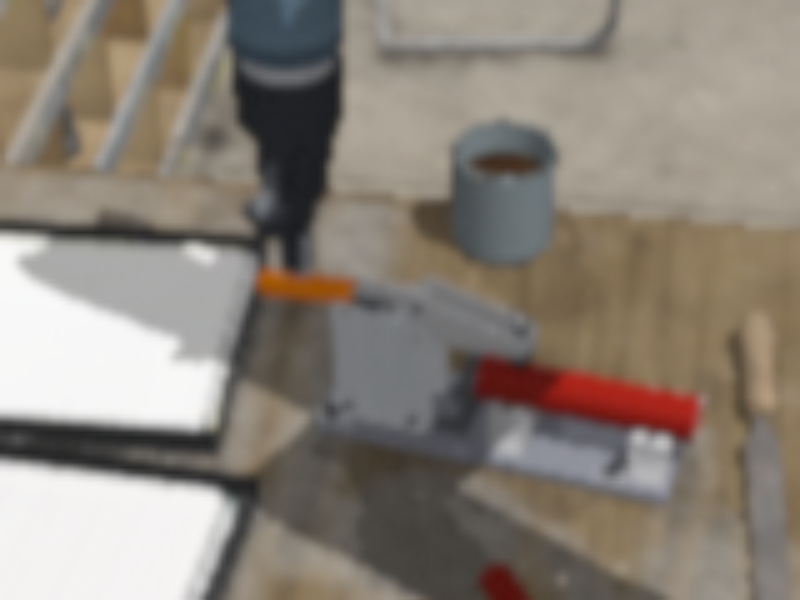

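The side view shows the arm down over the pipe and the handle level at crop (305,287), with the mug upright. I keep pressing until the fingers meet a hard stop.

Call:
{"op": "drive_tool", "data": {"commands": [[[0,0,0.03,0,0,0,255],[0,0,0,0,0,0,255]]]}}

```text
time_s: 16.85
eef_pos: [0.6612, -0.203, 0.2802]
eef_rot: [0.0, 0.09, 0.996, -0.0]
wrist_force: [-1.1, -0.1, 3.7]
opening: -0.001
```

Call:
{"op": "drive_tool", "data": {"commands": [[[0,0,0.03,0,0,0,255],[0,0,0,0,0,0,255]]]}}

```text
time_s: 17.05
eef_pos: [0.6612, -0.2031, 0.2791]
eef_rot: [0.0, 0.09, 0.996, -0.0]
wrist_force: [-3.8, 0.8, 6.4]
opening: -0.006
```

Call:
{"op": "drive_tool", "data": {"commands": [[[0,0,0.02,0,0,0,255],[0,0,0,0,0,0,255]]]}}

```text
time_s: 17.25
eef_pos: [0.6613, -0.203, 0.2786]
eef_rot: [0.0, 0.09, 0.996, -0.0]
wrist_force: [-2.5, 0.2, 8.3]
opening: 0.001
```

Call:
{"op": "drive_tool", "data": {"commands": [[[0,0,0.03,0,0,0,255],[0,0,0,0,0,0,255]]]}}

```text
time_s: 17.45
eef_pos: [0.6613, -0.203, 0.2777]
eef_rot: [0.001, 0.09, 0.996, -0.0]
wrist_force: [-3.7, 3.0, 11.6]
opening: -0.001
```

Call:
{"op": "drive_tool", "data": {"commands": [[[0,0,0.03,0,0,0,255],[0,0,0,0,0,0,255]]]}}

```text
time_s: 17.65
eef_pos: [0.6614, -0.203, 0.2767]
eef_rot: [0.001, 0.09, 0.996, -0.0]
wrist_force: [-5.8, 2.4, 15.1]
opening: 0.003
```

Call:
{"op": "drive_tool", "data": {"commands": [[[0,0,0.03,0,0,0,255],[0,0,0,0,0,0,255]]]}}

```text
time_s: 17.85
eef_pos: [0.6615, -0.203, 0.2757]
eef_rot: [0.001, 0.089, 0.996, -0.0]
wrist_force: [-5.4, 2.7, 17.6]
opening: 0.001
```

```bash
python3 st.py
```

```text
[ 0.221 -0.001  0.276] [-5.399  2.692 17.598] [0.551 1.171 0.017]
orange 56
[0.179 0.002 0.09 ] [0.244 0.014 0.114] [0.215 0.008 0.1  ]
```

Call:
{"op": "drive_tool", "data": {"commands": [[[0,0,0.04,0,0,0,255],[0,0,0,0,0,0,255]]]}}

```text
time_s: 18.1
eef_pos: [0.6615, -0.203, 0.274]
eef_rot: [0.001, 0.09, 0.996, -0.0]
wrist_force: [-6.4, 3.2, 17.9]
opening: 0.0
```

Call:
{"op": "drive_tool", "data": {"commands": [[[0,0,0.04,0,0,0,255],[0,0,0,0,0,0,255]]]}}

```text
time_s: 18.3
eef_pos: [0.6616, -0.2031, 0.2722]
eef_rot: [0.001, 0.089, 0.996, -0.0]
wrist_force: [-7.0, 3.4, 18.6]
opening: 0.003
```

```bash
python3 st.py
```

```text
[ 0.221 -0.001  0.272] [-7.045  3.379 18.608] [0.652 1.273 0.033]
orange 52
[0.182 0.001 0.087] [0.245 0.015 0.108] [0.218 0.009 0.097]
```

Call:
{"op": "drive_tool", "data": {"commands": [[[0,0,0.04,0,0,0,255],[0,0,0,0,0,0,255]]]}}

```text
time_s: 18.55
eef_pos: [0.6621, -0.2032, 0.2707]
eef_rot: [0.002, 0.089, 0.996, -0.001]
wrist_force: [-4.6, 3.0, 18.1]
opening: -0.0
```

Call:
{"op": "drive_tool", "data": {"commands": [[[0,0,0.04,0,0,0,255],[0,0,0,0,0,0,255]]]}}

```text
time_s: 18.75
eef_pos: [0.6622, -0.2032, 0.2688]
eef_rot: [0.002, 0.089, 0.996, -0.001]
wrist_force: [-4.8, 1.6, 18.4]
opening: -0.002
```

Call:
{"op": "drive_tool", "data": {"commands": [[[0,0,0.04,0,0,0,255],[0,0,0,0,0,0,255]]]}}

```text
time_s: 18.95
eef_pos: [0.6622, -0.2032, 0.2666]
eef_rot: [0.002, 0.09, 0.996, -0.001]
wrist_force: [-4.0, 2.7, 17.2]
opening: 0.003
```

```bash
python3 st.py
```

```text
[ 0.222 -0.001  0.267] [-4.032  2.695 17.196] [0.556 0.725 0.043]
orange 52
[0.19  0.003 0.081] [0.246 0.014 0.104] [0.219 0.009 0.091]
```

```bash
python3 st.py pics/s6.png; python3 - <<'E'
from h import *
from bench import ctrl
c=ctrl.camera("side");X=tofix(cloud(c).reshape(-1,3)).reshape(400,640,3);h=cv2.cvtColor(c["pixels"],cv2.COLOR_RGB2HSV)
k=(h[...,0]>=8)&(h[...,0]<18)&(h[...,1]>180)&(h[...,2]>130)&(abs(X[...,1])<.05)&(X[...,0]>.1)&(X[...,0]<.3)&(X[...,2]>.05)
P=X[k];print(cv2.fitLine(P[:,[0,2]].astype(np.float32),2,0,.01,.01).ravel())
red=redmask(c);k=(red>0)&(abs(X[...,1])<.03)&(X[...,2]>.04);P=X[k];print("pipe",np.percentile(P,[1,50,99],axis=0))
E
```

```text
[ 0.222 -0.001  0.267] [-3.523  2.838 17.786] [0.546 0.699 0.013]
orange 48
[0.191 0.002 0.082] [0.246 0.015 0.102] [0.22  0.008 0.09 ]
[ 0.97  -0.245  0.219  0.091]
pipe [[-0.077 -0.005  0.046]
 [ 0.     0.012  0.063]
 [ 0.078  0.02   0.072]]
```

View pics/s6.png

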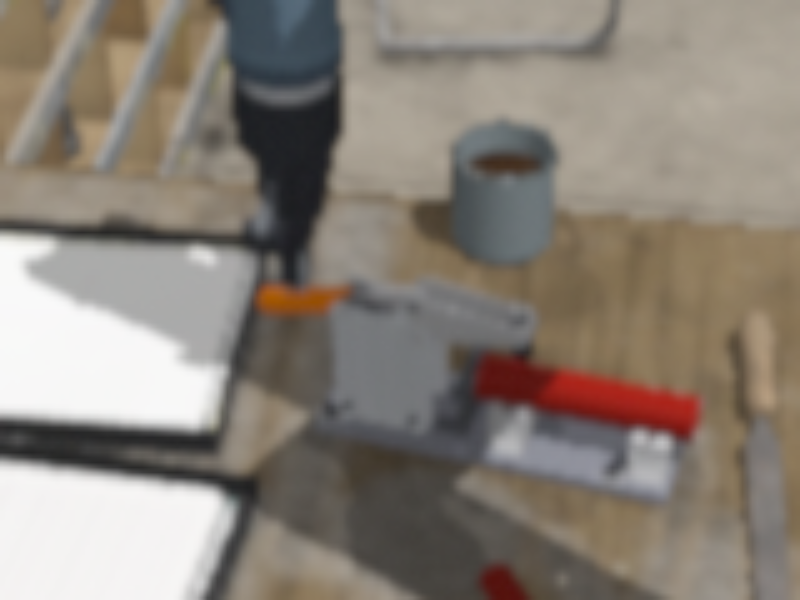

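The handle is now tilted about 14° below level at crop (300,298), so the fingers have pushed it against the end stop, which gives. I retreat upward and check that it rests level and locked.

Call:
{"op": "drive_tool", "data": {"commands": [[[0,0,-0.1,0,0,0,255],[0,0,-0.1,0,0,0,255],[0,0,-0.1,0,0,0,255],[0,0,-0.2,0,0,0,255],[0,0,-0.5,0,0,0,255],[0,0,-0.8,0,0,0,255],[0,0,-0.8,0,0,0,255],[0,0,0,0,0,0,255],[0,0,0,0,0,0,255],[0,0,0,0,0,0,255]]]}}

```text
time_s: 20.1
eef_pos: [0.6607, -0.2028, 0.391]
eef_rot: [-0.001, 0.09, 0.996, 0.001]
wrist_force: [-0.0, -0.1, -0.2]
opening: 0.002
```

```bash
cat > ck.py <<'E'
from h import *
from bench import ctrl
import sys
p,r,o=pose();print(tofix(p),o["wrist_force"],o["time_s"])
for nm in("side","scene"):
    c=ctrl.camera(nm);X=tofix(cloud(c).reshape(-1,3)).reshape(400,640,3);h=cv2.cvtColor(c["pixels"],cv2.COLOR_RGB2HSV)
    k=(h[...,0]>=8)&(h[...,0]<18)&(h[...,1]>180)&(h[...,2]>130)&(abs(X[...,1])<.05)&(X[...,0]>.1)&(X[...,0]<.3)&(X[...,2]>.05)
    P=X[k];print(nm,len(P))
    if len(P)>10: print(P.min(0),P.max(0),"line",cv2.fitLine(P[:,[0,2]].astype(np.float32),2,0,.01,.01).ravel())
    red=redmask(c);k=(red>0)&(abs(X[...,1])<.03)&(X[...,2]>.04)&(abs(X[...,0])<.1);P=X[k]
    if len(P)>10: print("pipe",np.percentile(P,[1,50,99],axis=0))
    cv2.imwrite(f"pics/{nm}_{sys.argv[1]}.png",cv2.resize(c["pixels"][110:230,230:390,::-1],(800,600)))
E
python3 ck.py 7
```

```text
[ 0.22  -0.001  0.391] [-0.046 -0.103 -0.193] 20.1
side 65
[0.178 0.001 0.092] [0.245 0.016 0.114] line [ 0.989 -0.146  0.213  0.105]
pipe [[-0.077 -0.005  0.046]
 [-0.002  0.012  0.062]
 [ 0.077  0.02   0.072]]
scene 0
pipe [[-0.077 -0.007  0.042]
 [-0.003  0.011  0.058]
 [ 0.075  0.02   0.067]]
```

View pics/side_7.png

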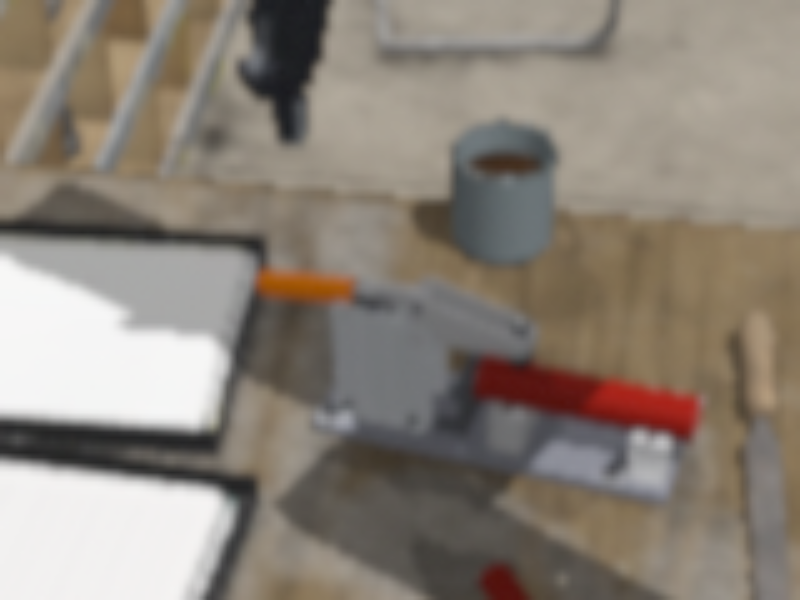

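```bash
python3 -c "
from bench import ctrl
print(ctrl.hand_in())"
```

```text
the job is handed in; nothing more can be done
None
```

I laid the red pipe in both V-blocks, slid it up against the end stop and pressed the clamp handle over past centre. I handed the job in at about 20 s of the 61 s allowed; no verdict was reported.

- **Pipe:** With the clamp still open, the wrist camera put it home: ends at local x ±79 mm, y about 0 and axis height about 49 mm, all inside the 4 mm tolerances. After clamping, the side camera still had it centred along x (ends ±77 mm). It read the top near 72 mm against about 67 mm from the other two cameras, which I took as noise.
- **Handle:** With the arm clear, the axis sat at about 98 mm high at local x 222 mm, against 101 mm stated for locked. Dead centre would be about 7 mm higher than locked, so I take it as past centre. The line fitted to it sloped about 8° from level, which I put down to few pixels.
- **Over-press:** I pressed the handle about 14 mm further than needed, at up to about 19 N, because I did not realise it had already locked. It sprang back to the same position when I let go.
- **Not checked:** I could not measure the pad force directly.
- **Mug and can:** The mug was upright in the last picture. I did not look at the spray can again after the start, but the arm did not pass close to it.

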